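Set a ratchet indexing table back to its pointer

TASK

The wheel of the ratchet indexing table has been advanced too far. Lift the pawl and lay it fully back, turn the wheel back (clockwise seen from above) by its crank knob until the index bar of the specimen clamp is some 12 mm short of the pointer, let the pawl down into that notch again, then ease the wheel on back by the knob until the tooth bears firmly on the pawl (press for a moment, as with one finger, without forcing), and leave it bearing there. Never force wheel and pawl hard against each other, and leave the other things on the bench where they are.

Things in the scene. Friction and masses are not known exactly. Their poses are not given: they have to be found in the camera images.
- wheel_axis (a point): Indexing table: grey base plate 250 x 190 x 12 mm, fixed, with a flat-lying toothed aluminium wheel, 168 mm across, on a vertical axis. Point on the axis, on the wheel's flat upper face, 36 mm above the bench. Its axes belong to the base plate, not the wheel: x from the axis to the pawl, z up ('base x, y' below). Hub, clamp and index bar stand at most 13 mm above the face.
- wheel (a joint): Turn of the wheel, rad, growing counterclockwise from above (forward). 0: index bar at the pointer. Starts at 0.9 to 1.8, must go back (falling) to about 0. Friction about 0.1 N m; stays where left. With the pawl in the pointer's notch it has 0.28 of free play from bearing. Bearing comes anywhere from -0.12 to 0.12, as the pawl's bracket is clamped differently each time: feel for it.
- knob (a point): Crank knob: black upright cylinder, 18 mm in diameter, top 44 mm above the wheel's face, spins freely on its pin, 46 mm from the wheel's axis. Point on its centre line, 30 mm above the face (66 mm above the bench), going round with the wheel: it lies 2.182 rad + joint wheel counterclockwise of base x. Its grip part reaches from 18 mm below to 14 mm above this point.
- index_bar (a point): Outer end of the short steel index bar on the specimen clamp (clamp 22 x 28 mm, a copper-coloured specimen plate on it), 57 mm from the wheel's axis, 8 mm above the wheel's face; turns with the wheel.
- pointer (a point): Inner tip of the fixed pointer: a thin steel blade reaching in over the teeth from a post on the base plate, tip 62 mm from the wheel's axis and 62 mm above the bench, 0.873 rad (50 degrees) counterclockwise of the base plate's x direction.
- pawl_hinge (a point): Hinge axis of the pawl, between the cheeks of a dark steel bracket (cheek tops 52 mm above the bench), 106 mm from the wheel's axis along base x and up to 8 mm to either side of that line; 44 mm above the bench. Fixed. Axes as the base plate's: x points away from the wheel, y along the hinge.
- pawl (a joint): Angle of the pawl, rad: 0 level, nose down in a notch (rests on its own stop); grows as the nose is lifted up and back, to a stop at 1.45. 120 g; if let go below about 1.0 it falls into the teeth, beyond 1.1 it falls back to the open stop and stays. On a tooth it cannot reach 0 (lies at up to 0.28). It may start in a notch or on a tooth's ramp.
- pawl_rod (a point): Middle of the free part of the pawl's lifting rod: level round steel rod, 10 mm in diameter, parallel to the hinge, standing out 45 mm from the pawl's side to base -y. In the hinge's axes, pawl at 0: x -24, y -32, z +30 mm (74 mm above the bench), 38 mm from the hinge axis; it swings round that axis up and back to x +27, z +27 mm at 1.45.
- pawl_nose (a point): Point on the bearing side (+y side) of the pawl's nose, 36 mm from the hinge. The pawl is a steel bar, 10 x 10 mm, its nose reaching 48 mm from the hinge axis. Turns with the pawl. A tooth bears firmly when it presses on the nose with some 5 to 9 N, that is 10 to 16 N at the knob (2 N of it the wheel's friction); above 12 N on the nose the pawl suffers.
- tooth (a point): Middle of the upright face of the tooth that must bear on the pawl, 70 mm from the wheel's axis. Eight such teeth stand on the rim, radius 58 to 82 mm, 12 mm high, 0.785 rad apart: upright face on the clockwise side, ramp on the other. Turns with the wheel; y points square into the tooth (counterclockwise). Bearing: the nose point has y = 0 here, within 1.5 mm.
- objective: Bystander: dark steel objective lens standing upright, 38 mm in diameter, 56 mm tall; origin under its centre.
- lens_cap: Bystander: black disc, 42 mm in diameter, 12 mm tall; origin under its centre.
- screwdriver: Bystander: small screwdriver, 150 mm long, lying; origin under its middle.
- tweezers: Bystander: steel tweezers, 120 mm long, lying; origin under the middle.
- sample_tray: Bystander: white divided tray, 80 x 60 x 22 mm; origin under its centre.
- jar: Bystander: amber jar, 40 mm in diameter, 50 mm tall; origin under its centre.

How it is judged:
By the outcome, as a careful person would: the job done as asked, in the order asked, and still so for the second after the job is handed in, with the robot touching nothing.
It also fails if it takes over 72 s, if anything falls off the work surface, if the arm or the gripper's body presses on something with over 40 N, if the wrist force passes 120 N, or if a joint passes its speed limit or range.

ROBOT

A 6-joint arm with a two-finger parallel gripper is mounted at the origin on the work surface. World frame = base frame: x ahead of the robot, y to its left, z up, the work surface at z = 0. Lengths are in m, angles in degrees, forces in N, time in s.
With the tool pointing down it reaches from about 0.35 to 0.8 m from the base axis. Payload 7.3 kg.
Tool frame: the origin (TCP) lies midway between the tips of the shut fingers; the grasp point (between the pads) lies 19 mm behind it; z points along the fingers, x is the direction in which the jaws open and shut, and the axes are right-handed (so a half turn about z gives the same grasp; the last joint's range is limited). The gripper opens to 85 mm and grips with 20 to 120 N. Pads are 22 mm wide; open, the fingers measure 114 mm over their backs; the gripper's body (76 mm by 85 mm) begins 54 mm behind the grasp point. The pads swing forward as they close: fully open they stand 13 mm farther back than shut.
Start: joints at [60.39, 19.595, 87.324, -0, 73.075, -8.365], TCP at [0.19, 0.489, 0.231] pointing down, gripper open.
Joint ranges: [-145.02, 145.02], [-44.19, 115.74], [2.07, 154.8], [-57.11, 237.11], [16.16, 152.29], [-177.93, 177.93]. Speed limits (degrees/s): [147.25, 147.25, 180, 180, 180, 180].

INTERFACE

Orientations are given as [roll, pitch, yaw] about the fixed x, y, z axes, in that order (R = Rz(yaw) Ry(pitch) Rx(roll)).
In Python, from station import readout, get_image, get_calibration, robot gives the robot as it stands.
- The arm moves only by the tool carry_out, never from a script. Its argument "moves" is a list of rows, each an object with "angular": the turn, a rotation vector about the world's x, y, z in degrees, a list of three; "travel": the shift along the world's x, y, z in cm, a list of three; "fingers": the opening, from -1 (shut) to 1 (fully open), so that 0 is half open. A call has 1 to 12 rows; each row shifts and turns the commanded pose from where the row before left it; what a row does not reach is not made up. A row lasts 1/12 s, in which the tool goes at most 41.7 mm and 7.16 degrees, less where a joint would pass 70% of its speed; a pose out of reach is approached as far as the arm can. A call with a gripper value outside its range is refused whole. The fingers move at their own pace and stop on an object; the grip force is fixed at half the most. Time passes only in rows, so rows that do not move let the fingers close. It gives the time, the measured TCP pose, the force and the opening at its end, in the units of the state.
- readout.observe(): the state, without advancing time (a new reading comes with each control period).
- get_image(name): name is "scene" or "top" or "wrist"; returns the picture (400x640x3 uint8, blue, green, red); there is no depth.
- get_calibration(name): a dict with "camera_matrix" (3x3 intrinsics, pixels), "rvec" (rotation vector, rad) and "tvec" (3), from world to camera coordinates, as OpenCV has them. Camera axes: x right, y down, z forward; pixel columns grow to the right and rows downward; lengths in m; the calibration is good to about 2 mm. The wrist camera is an equidistant fisheye: a pixel r from the principal point sees the ray r / f radians off the axis. A picture is of the moment at which its call begins: read the wrist's pose just before it. get_calibration takes no time and is no camera call; for the wrist camera it gives the pose at the moment of the call.
- robot.job_done(): hands the job in, once; it reports no verdict.
The state is a dict: "time_s": time; "joints": joint angles; "dq": joint speeds; "tau": joint torques, N m; "tcp_pos": TCP position; "tcp_rot": TCP orientation; "wrist_force": force on the tool from outside, world axes, zero at the start; "torque": the same for the moment, N m; "finger_gap": opening from 0.0 (shut) to 1.0 (fully open).
Only numpy, scipy, OpenCV 4.12 (cv2) and the standard library are available. Lean on these libraries where they do the work, as an engineer would, in place of code of your own. Each camera call takes 0.05 s, during which the arm holds its last target. There are 200 camera calls.

## Working session

There is one attempt and no reset: what is moved stays moved. The work goes in short steps, Python scripts to look and compute and a tool call to move; the robot and the scene stay as the last step left them, time stands still between calls to the robot, and variables do not carry over. Pictures are saved under pics/ and viewed, about 8 in all and at most 12, crops included, and the job is handed in when it is done.

Besides the shell and the picture viewer there is one more tool, called after "Emit:" in YAML: its name, and indented under it one key for each argument. carry_out: Moves the arm, as the interface text tells. Its arguments: {"type":"object","properties":{"moves":{"type":"array"}},"required":["moves"]}

```bash
mkdir -p pics; ls; python3 - <<'E'
from station import readout,get_image,get_calibration
import cv2
print(readout.observe())
for n in("top","scene"):
    cv2.imwrite(f"pics/{n}0.png",get_image(n)); c=get_calibration(n); print(n,c)
E
```

```text
pics
{'time_s': 0.0, 'joints': array([ 6.03919785e+01,  1.96353119e+01,  8.73763205e+01,  2.73986172e-04,
        7.30754648e+01, -8.36708760e+00]), 'dq': array([ 0.06532958,  0.02725632, -0.0041117 ,  0.02725194, -0.05335539,
       -0.01484174]), 'tau': array([-1.85509089e-04, -4.33663523e+01, -2.46020633e+01, -8.56428937e-05,
        7.57877191e-03,  7.21681232e-06]), 'tcp_pos': array([0.18999824, 0.48898725, 0.23064169]), 'tcp_rot': array([-1.79987067e+02,  8.61320215e-02,  6.87589958e+01]), 'wrist_force': array([ 0.13435968, -0.17741815, -0.37276003]), 'torque': array([ 0.00271227,  0.00877252, -0.00775937]), 'finger_gap': 1.0030970352030486}
top {'camera_matrix': array([[378.93247862,   0.        , 316.09310675],
       [  0.        , 378.93247862, 203.52062332],
       [  0.        ,   0.        ,   1.        ]]), 'rvec': array([ 2.17000294, -2.14415067,  0.1989271 ]), 'tvec': array([-0.00907204,  0.57322465,  0.78716795])}
scene {'camera_matrix': array([[397.21404643,   0.        , 322.71807858],
       [  0.        , 397.21404643, 196.42182625],
       [  0.        ,   0.        ,   1.        ]]), 'rvec': array([ 0.76003171,  2.56089919, -1.15664663]), 'tvec': array([ 0.49994825, -0.16567061,  1.0643082 ])}
```

View pics/top0.png

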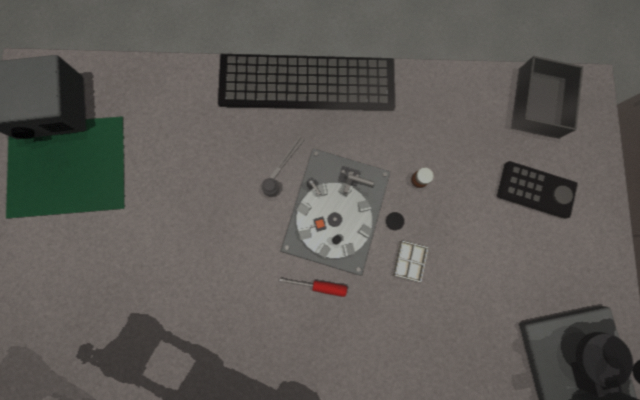

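View pics/scene0.png

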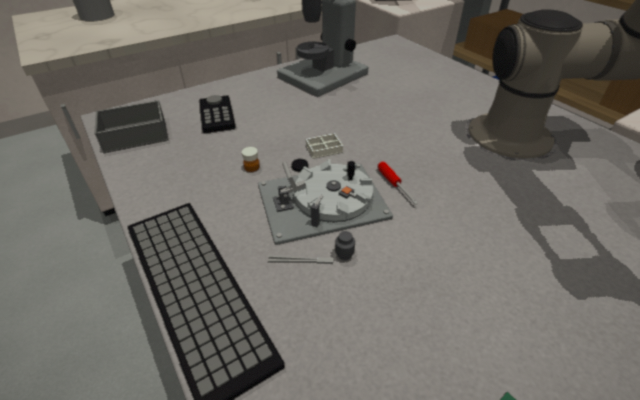

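Top view: wheel hub near (335,219), pawl and bracket near (350,178), knob (337,239), specimen (320,225), post (315,186). Now I'll enlarge both views.

```bash
cat > h.py <<'E'
import numpy as np,cv2
from station import readout,get_image,get_calibration
def cam(n):
    c=get_calibration(n); R=cv2.Rodrigues(np.array(c["rvec"]))[0]; t=np.array(c["tvec"]).ravel()
    return np.array(c["camera_matrix"]),R,t
def ray(C,px,fish=False):
    K,R,t=C; x=(px[0]-K[0,2])/K[0,0]; y=(px[1]-K[1,2])/K[1,1]
    if fish:
        r=np.hypot(x,y)+1e-12; d=np.array([np.sin(r)*x/r,np.sin(r)*y/r,np.cos(r)])
    else: d=np.array([x,y,1.])
    return -R.T@t, R.T@d
def onz(C,px,z,fish=False):
    o,d=ray(C,px,fish); return o+d*(z-o[2])/d[2]
def proj(C,P,fish=False):
    K,R,t=C; p=R@np.asarray(P,float)+t
    if fish:
        r=np.hypot(p[0],p[1]); th=np.arctan2(r,p[2]); q=p[:2]/r*th
    else: q=p[:2]/p[2]
    return np.array([K[0,0]*q[0]+K[0,2],K[1,1]*q[1]+K[1,2]])
def tri(rays):
    A=np.zeros((3,3));b=np.zeros(3)
    for o,d in rays:
        d=d/np.linalg.norm(d);M=np.eye(3)-np.outer(d,d);A+=M;b+=M@o
    return np.linalg.solve(A,b)
E
python3 - <<'E'
from h import *
a=cv2.imread("pics/top0.png")[145:280,270:400]; b=cv2.imread("pics/scene0.png")[150:250,255:395]
a=cv2.resize(a,None,fx=3,fy=4.44,interpolation=2) if 0 else cv2.resize(a,(390,405),interpolation=2)
b=cv2.resize(b,(400,286),interpolation=2)
o=np.zeros((405,800,3),np.uint8);o[:,:390]=a;o[:286,395:795]=b
cv2.imwrite("pics/z0.png",np.clip(o*1.5,0,255).astype(np.uint8))
C=cam("top")
for n,p,z in[("hub",(335,219),.04),("pawlpost",(350,176),.05),("knob",(337,239),.08),("cl",(320,225),.044)]: print(n,onz(C,p,z).round(3))
E
```

```text
hub [ 0.54  -0.044  0.04 ]
pawlpost [ 0.635 -0.076  0.05 ]
knob [ 0.494 -0.045  0.08 ]
cl [ 0.526 -0.011  0.044]
```

View pics/z0.png

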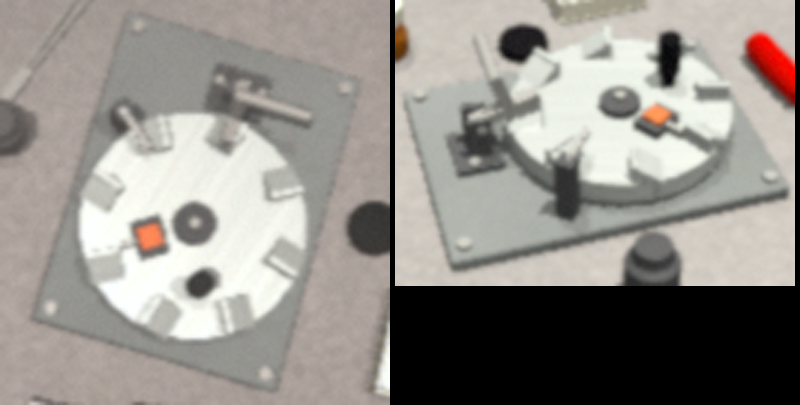

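Wheel about 1.3 rad forward, base x about -18° in the world. I'll move over it for a close look, with the jaws along base x.

Emit:
carry_out:
  moves:
    - {"travel": [2.0, -3.0, 0.15], "angular": [0, 0, -4.8], "fingers": 1}
    - {"travel": [2.0, -3.0, 0.15], "angular": [0, 0, -4.8], "fingers": 1}
    - {"travel": [2.0, -3.0, 0.15], "angular": [0, 0, -4.8], "fingers": 1}
    - {"travel": [2.0, -3.0, 0.15], "angular": [0, 0, -4.8], "fingers": 1}
    - {"travel": [2.0, -3.0, 0.15], "angular": [0, 0, -4.8], "fingers": 1}
    - {"travel": [2.0, -3.0, 0.15], "angular": [0, 0, -4.8], "fingers": 1}
    - {"travel": [2.0, -3.0, 0.15], "angular": [0, 0, -4.8], "fingers": 1}
    - {"travel": [2.0, -3.0, 0.15], "angular": [0, 0, -4.8], "fingers": 1}
    - {"travel": [2.0, -3.0, 0.15], "angular": [0, 0, -4.8], "fingers": 1}
    - {"travel": [2.0, -3.0, 0.15], "angular": [0, 0, -4.8], "fingers": 1}
    - {"travel": [2.0, -3.0, 0.15], "angular": [0, 0, -4.8], "fingers": 1}
    - {"travel": [2.0, -3.0, 0.15], "angular": [0, 0, -4.8], "fingers": 1}

```text
time_s: 1.1
tcp_pos: [0.4307, 0.1276, 0.2492]
tcp_rot: [-180.0, 0.0, 10.9]
wrist_force: [1.0, 0.3, 0.5]
finger_gap: 1.001
```

Emit:
carry_out:
  moves:
    - {"travel": [2.0, -3.0, 0.15], "angular": [0, 0, -4.8], "fingers": 0}
    - {"travel": [2.0, -3.0, 0.15], "angular": [0, 0, -4.8], "fingers": 0}
    - {"travel": [2.0, -3.0, 0.15], "angular": [0, 0, -4.8], "fingers": 0}
    - {"travel": [2.0, -3.0, 0.15], "angular": [0, 0, -4.8], "fingers": 0}
    - {"travel": [2.0, -3.0, 0.15], "angular": [0, 0, -4.8], "fingers": 0}
    - {"travel": [2.0, -3.0, 0.15], "angular": [0, 0, -4.8], "fingers": 0}
    - {"travel": [0, 0, 0], "angular": [0, 0, 0], "fingers": 0}

```text
time_s: 1.68
tcp_pos: [0.5527, -0.0559, 0.2574]
tcp_rot: [179.9, -0.1, -18.1]
wrist_force: [-1.1, 0.4, 0.1]
finger_gap: 0.501
```

```bash
python3 - <<'E'
from h import *
s=readout.observe();print(s["tcp_pos"],s["tcp_rot"],s["finger_gap"],s["wrist_force"])
c=get_calibration("wrist");im=get_image("wrist");cv2.imwrite("pics/w1.png",im)
C=cam("wrist");np.savez("w1.npz",K=C[0],R=C[1],t=C[2]);print(C[0],(-C[1].T@C[2]).round(3),C[1].round(2))
E
```

```text
[ 0.55268431 -0.05587394  0.25740466] [ 1.79904517e+02 -7.60655826e-02 -1.81399575e+01] 0.5007986841089723 [-1.05797776  0.38956192  0.08856052]
[[309.70691629   0.         320.10032263]
 [  0.         309.70691629 198.36932397]
 [  0.           0.           1.        ]] [0.574 0.015 0.401] [[ 0.95 -0.31 -0.  ]
 [-0.29 -0.91  0.28]
 [-0.09 -0.27 -0.96]]
```

View pics/w1.png

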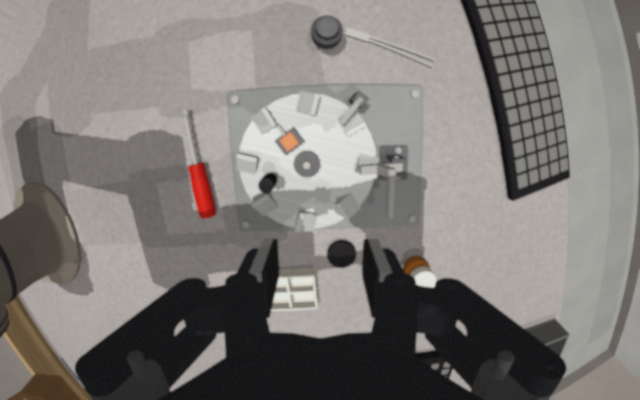

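The wrist view shows hub (307,164), knob (268,183), specimen (289,142), bar toward (272,121), pointer post (357,100), pawl (380,165), rod (391,170–215), and plate screws at (235,100), (415,94), (413,218), (246,226). I'll enlarge it with a second wrist view, moved to give parallax.

Emit:
carry_out:
  moves:
    - {"travel": [1.0, -3.5, -1.5], "angular": [0, 0, 0], "fingers": 0}
    - {"travel": [1.0, -3.5, -1.5], "angular": [0, 0, 0], "fingers": 0}
    - {"travel": [1.0, -3.0, -1.0], "angular": [0, 0, 0], "fingers": 0}
    - {"travel": [0, 0, 0], "angular": [0, 0, 0], "fingers": -0.4}
    - {"travel": [0, 0, 0], "angular": [0, 0, 0], "fingers": -0.4}

```text
time_s: 2.15
tcp_pos: [0.5795, -0.1508, 0.2169]
tcp_rot: [-180.0, 0.2, -17.7]
wrist_force: [-0.5, 0.2, -0.0]
finger_gap: 0.301
```

```bash
python3 - <<'E'
from h import *
s=readout.observe();print(s["tcp_pos"],s["tcp_rot"],s["finger_gap"])
C=cam("wrist");im=get_image("wrist");cv2.imwrite("pics/w2.png",im)
np.savez("w2.npz",K=C[0],R=C[1],t=C[2])
a=cv2.imread("pics/w1.png")[75:245,220:430]
P=proj(C,[0.565,-0.055,.04],True).astype(int);print(P)
b=im[max(0,P[1]-90):P[1]+90,P[0]-100:P[0]+105]; print("b origin",P[0]-100,max(0,P[1]-90),b.shape)
o=np.zeros((600,800,3),np.uint8)
a=cv2.resize(a,None,fx=1.9,fy=1.9,interpolation=2)
a=cv2.resize(cv2.imread("pics/w1.png")[80:240,225:425],(400,320),interpolation=2)
b=cv2.resize(b,None,fx=1.9,fy=1.9,interpolation=2)
o[:320,:400]=a;o[:b.shape[0],405:405+b.shape[1]]=b
cv2.imwrite("pics/z1.png",np.clip(o[:350]*1.4,0,255).astype(np.uint8))
E
```

```text
[ 0.5794742  -0.15082782  0.21687108] [-1.79967435e+02  1.75704496e-01 -1.76985611e+01] 0.30104199176981566
[278  96]
b origin 178 6 (180, 205, 3)
```

View pics/z1.png

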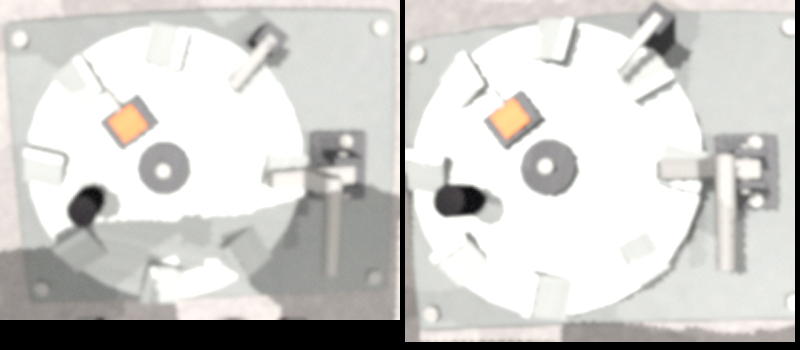

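```bash
cat > m.py <<'E'
from h import *
L=lambda f:(lambda d:(d["K"],d["R"],d["t"]))(np.load(f))
A,B=L("w1.npz"),L("w2.npz")
pa=lambda p:(p[0]/2+225,p[1]/2+80); pb=lambda p:((p[0]-405)/1.9+178,p[1]/1.9+6)
pts={"s_nl":((20,38),(418,54)),"s_fl":((380,27),(787,27)),"s_fr":((375,278),(793,301)),"s_nr":((42,290),(431,313)),
"hub":((163,171),(546,166)),"orange":((129,123),(511,119)),"rodend":((332,276),(727,269)),"rodtop":((334,180),(727,155)),"knobtop":((81,212),(446,200)),"ptr":((237,85),(623,74)),"bar":((98,75)if 0 else (85,62),(470,62))}
W={}
for n,(a,b) in pts.items():
    r=[ray(A,pa(a),True),ray(B,pb(b),True)];W[n]=tri(r);print(n,W[n].round(4))
E
python3 - <<'E'
from m import *
f=(W["s_fl"]+W["s_fr"]-W["s_nl"]-W["s_nr"])[:2];th=np.arctan2(f[1],f[0]);print("th",np.degrees(th))
for n in("s_fl","s_nl","s_fr","s_nr"):
    i=list(pts).index(n);print(n,onz(A,pa(pts[n][0]),.013,True).round(4),onz(B,pb(pts[n][1]),.013,True).round(4))
R=np.array([[np.cos(th),np.sin(th)],[-np.sin(th),np.cos(th)]])
for n in W: print(n,((R@(W[n]-W["hub"])[:2])*1000).round(1),(W[n][2]*1000).round(1))
d=(W["rodtop"]-W["rodend"]);print("rod dir",np.degrees(np.arctan2(d[1],d[0])),np.linalg.norm(d))
E
```

```text
s_nl [0.4742 0.066  0.0007]
s_fl [0.6991 0.0015 0.0022]
s_fr [ 0.652  -0.1639  0.0045]
s_nr [ 0.4292 -0.0993  0.0078]
hub [ 0.5386 -0.0426  0.0359]
orange [ 0.5279 -0.0091  0.0334]
rodend [ 0.6146 -0.1234  0.0732]
rodtop [ 0.6305 -0.07    0.0714]
knobtop [ 0.4917 -0.0443  0.0739]
ptr [ 0.5953 -0.0072  0.0354]
bar [0.5143 0.0342 0.0306]
th -16.077156364630977
s_fl [0.6955 0.0018 0.013 ] [ 0.6964 -0.001   0.013 ]
s_nl [0.4764 0.0641 0.013 ] [0.4794 0.0611 0.013 ]
s_fr [ 0.6503 -0.1601  0.013 ] [ 0.6508 -0.162   0.013 ]
s_nr [ 0.4304 -0.0982  0.013 ] [ 0.4326 -0.0988  0.013 ]
s_nl [-92.   86.4] 0.7
s_fl [142.   86.8] 2.2
s_fr [142.6 -85.2] 4.5
s_nr [-89.4 -84.9] 7.8
hub [0. 0.] 35.9
orange [-19.5  29.2] 33.4
rodend [ 95.4 -56.6] 73.2
rodtop [95.9 -0.9] 71.4
knobtop [-44.6 -14.6] 73.9
ptr [44.7 49.7] 35.4
bar [-44.6  67. ] 30.6
rod dir 73.43978210421895 0.05577237835099465
```

Frame found: hub (0.5386,-0.0426), base x at -16.4°. The rod sits about 4 mm above the level position, so the pawl lies on a tooth. Next I'll put the jaws round the rod.

Emit:
carry_out:
  moves:
    - {"travel": [2.0, 2.4, 0], "angular": [0, 0, 1.3], "fingers": -0.3}
    - {"travel": [2.0, 2.5, -1.5], "angular": [0, 0, 0], "fingers": -0.3}
    - {"travel": [0, 0, -3.0], "angular": [0, 0, 0], "fingers": -0.3}
    - {"travel": [0, 0, -3.0], "angular": [0, 0, 0], "fingers": -0.3}
    - {"travel": [0, 0, -3.0], "angular": [0, 0, 0], "fingers": -0.3}
    - {"travel": [0, 0, -1.2], "angular": [0, 0, 0], "fingers": -0.3}
    - {"travel": [0, 0, 0], "angular": [0, 0, 0], "fingers": -0.3}
    - {"travel": [0, 0, 0], "angular": [0, 0, 0], "fingers": -0.3}

```text
time_s: 2.87
tcp_pos: [0.6201, -0.1, 0.102]
tcp_rot: [-180.0, 0.0, -16.2]
wrist_force: [0.6, -0.1, 0.3]
finger_gap: 0.348
```

```bash
python3 - <<'E'
from h import *
s=readout.observe();print(s["tcp_pos"],s["tcp_rot"],s["finger_gap"])
C=cam("wrist");im=get_image("wrist");np.savez("w3.npz",K=C[0],R=C[1],t=C[2])
P=proj(C,s["tcp_pos"],True);print(P)
o=cv2.resize(im[60:360,140:540],(800,600),interpolation=2);cv2.imwrite("pics/w3.png",np.clip(o*1.5,0,255).astype(np.uint8))
E
```

```text
[ 0.62010091 -0.10003663  0.10197135] [-1.79987979e+02  8.00165676e-03 -1.62267129e+01] 0.3478605316725148
[318.75702376 253.65338511]
```

View pics/w3.png

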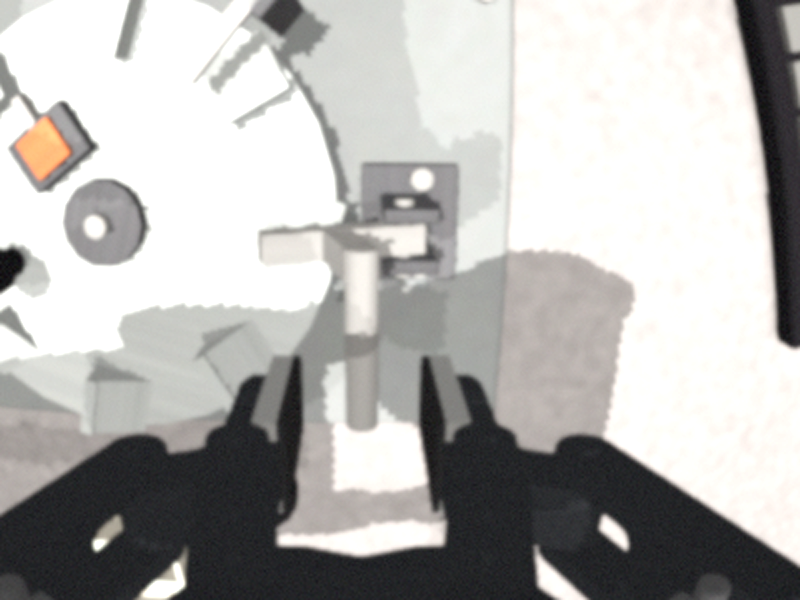

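Rod at column 361, midway between the jaws (290–430). I'll lower the tool and lay the pawl back by moving along base x.

Emit:
carry_out:
  moves:
    - {"travel": [0, 0, -1.5], "angular": [0, 0, 0], "fingers": -0.3}
    - {"travel": [0, 0, -1.6], "angular": [0, 0, 0], "fingers": -0.3}
    - {"travel": [0, 0, -1.5], "angular": [0, 0, 0], "fingers": -0.3}
    - {"travel": [0, 0, 0], "angular": [0, 0, 0], "fingers": -0.3}
    - {"travel": [0.48, -0.14, 0], "angular": [0, 0, 0], "fingers": -0.3}
    - {"travel": [0.48, -0.14, 0], "angular": [0, 0, 0], "fingers": -0.3}
    - {"travel": [0.48, -0.14, 0], "angular": [0, 0, 0], "fingers": -0.3}
    - {"travel": [0.48, -0.14, 0], "angular": [0, 0, 0], "fingers": -0.3}

```text
time_s: 3.58
tcp_pos: [0.6408, -0.1076, 0.0569]
tcp_rot: [180.0, -0.1, -16.3]
wrist_force: [-0.6, 0.4, 1.3]
finger_gap: 0.351
```

Emit:
carry_out:
  moves:
    - {"travel": [0.48, -0.14, 0], "angular": [0, 0, 0], "fingers": -0.3}
    - {"travel": [0.48, -0.14, 0], "angular": [0, 0, 0], "fingers": -0.3}
    - {"travel": [0.48, -0.14, 0], "angular": [0, 0, 0], "fingers": -0.3}
    - {"travel": [0.48, -0.14, 0], "angular": [0, 0, 0], "fingers": -0.3}
    - {"travel": [0.4, -0.12, 0], "angular": [0, 0, 0], "fingers": -0.3}
    - {"travel": [0, 0, 0], "angular": [0, 0, 0], "fingers": -0.3}
    - {"travel": [0, 0, 0], "angular": [0, 0, 0], "fingers": -0.3}
    - {"travel": [0, 0, 0], "angular": [0, 0, 0], "fingers": -0.3}

```text
time_s: 4.25
tcp_pos: [0.6625, -0.114, 0.0552]
tcp_rot: [-180.0, 0.0, -16.3]
wrist_force: [-0.5, -0.4, -0.4]
finger_gap: 0.348
```

```bash
python3 - <<'E'
from h import *
s=readout.observe();print(s["tcp_pos"],s["tcp_rot"],s["finger_gap"],s["wrist_force"])
im=get_image("wrist")
o=cv2.resize(im[60:360,140:540],(640,480),interpolation=2);cv2.imwrite("pics/w4.png",np.clip(o*1.5,0,255).astype(np.uint8))
E
```

```text
[ 0.6625072  -0.11398861  0.05522765] [-1.79999793e+02  8.68308626e-03 -1.63448175e+01] 0.34843246225546776 [-0.51725807 -0.40495476 -0.39125955]
```

View pics/w4.png

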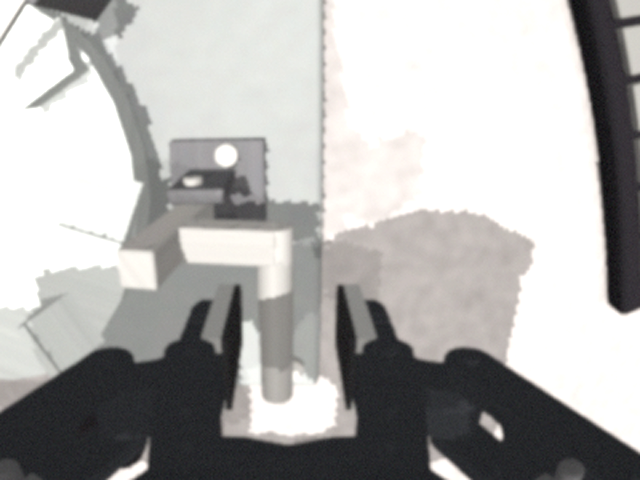

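Pawl stands fully back on its stop, with rod (275,310) free of both jaws. Now up and over to the knob, with the jaws turned tangential.

Emit:
carry_out:
  moves:
    - {"travel": [0, 0, 2.5], "angular": [0, 0, 0], "fingers": -0.3}
    - {"travel": [0, 0, 2.5], "angular": [0, 0, 0], "fingers": -0.3}
    - {"travel": [0, 0, 2.5], "angular": [0, 0, 0], "fingers": -0.3}
    - {"travel": [-1.0, 0.4, 0], "angular": [0, 0, 7], "fingers": -0.3}
    - {"travel": [-1.0, 0.4, 0], "angular": [0, 0, 7], "fingers": -0.3}
    - {"travel": [-1.0, 0.4, 0], "angular": [0, 0, 7], "fingers": -0.3}
    - {"travel": [-1.0, 0.4, 0], "angular": [0, 0, 7], "fingers": -0.3}
    - {"travel": [-1.0, 0.4, 0], "angular": [0, 0, 7], "fingers": -0.3}
    - {"travel": [-1.0, 0.4, 0], "angular": [0, 0, 7], "fingers": -0.3}
    - {"travel": [-1.0, 0.4, 0], "angular": [0, 0, 7], "fingers": -0.3}
    - {"travel": [-1.0, 0.4, 0], "angular": [0, 0, 7], "fingers": -0.3}
    - {"travel": [-1.0, 0.4, 0], "angular": [0, 0, 7], "fingers": -0.3}

```text
time_s: 5.3
tcp_pos: [0.5719, -0.0778, 0.1305]
tcp_rot: [180.0, -0.0, 47.0]
wrist_force: [-0.1, 0.1, -0.6]
finger_gap: 0.35
```

Emit:
carry_out:
  moves:
    - {"travel": [-1.0, 0.4, 0], "angular": [0, 0, 7], "fingers": -0.3}
    - {"travel": [-1.0, 0.5, 0], "angular": [0, 0, 7], "fingers": -0.3}
    - {"travel": [-1.5, 0.6, 0], "angular": [0, 0, 7], "fingers": -0.3}
    - {"travel": [-1.5, 0.6, 0], "angular": [0, 0, 7], "fingers": -0.3}
    - {"travel": [-1.5, 0.7, 0], "angular": [0, 0, 7], "fingers": -0.3}
    - {"travel": [-1.5, 0.6, 0], "angular": [0, 0, 7], "fingers": -0.3}
    - {"travel": [0, 0, -1.5], "angular": [0, 0, 3], "fingers": -0.3}
    - {"travel": [0, 0, -1.5], "angular": [0, 0, 0], "fingers": -0.3}
    - {"travel": [0, 0, 0], "angular": [0, 0, 0], "fingers": -0.3}

```text
time_s: 6.05
tcp_pos: [0.4909, -0.0436, 0.0986]
tcp_rot: [-179.8, -0.1, 91.7]
wrist_force: [-1.4, -0.0, -1.4]
finger_gap: 0.345
```

```bash
python3 - <<'E'
from h import *
s=readout.observe();print(s["tcp_pos"],s["tcp_rot"],s["finger_gap"],s["wrist_force"],s["joints"])
C=cam("wrist");im=get_image("wrist");np.savez("w5.npz",K=C[0],R=C[1],t=C[2])
print(proj(C,s["tcp_pos"],True),proj(C,[.5386,-.0426,.045],True))
o=cv2.resize(im[60:360,140:540],(640,480),interpolation=2);cv2.imwrite("pics/w5.png",np.clip(o*1.5,0,255).astype(np.uint8))
E
```

```text
[ 0.49088605 -0.04355238  0.09863571] [-1.79798905e+02 -6.15140204e-02  9.16643513e+01] 0.3452412897830857 [-1.39774256 -0.02815803 -1.36549671] [-1.39917340e+01  2.52362264e+01  1.02406053e+02  6.25080048e-03
  5.25679547e+01 -1.05660002e+02]
[319.66869886 251.78142425] [319.12830919 278.17953683]
```

View pics/w5.png

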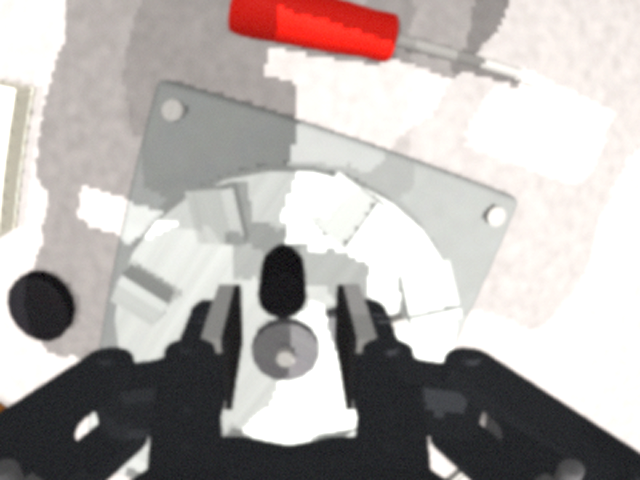

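Knob (283,300) is centred between the jaws within 1 mm. I'll work out the arc increments.

```bash
python3 - <<'E'
import numpy as np
h=np.array([.5386,-.0426]);a=np.radians(181.7-4*np.arange(0,19))
p=h+.046*np.c_[np.cos(a),np.sin(a)]
print(((p[0]-[.4909,-.0436])*100).round(2)); print((np.diff(p.round(4),axis=0)*100).round(2).tolist())
E
```

```text
[ 0.17 -0.04]
[[0.0, 0.32], [0.03, 0.32], [0.04, 0.32], [0.07, 0.32], [0.09, 0.3], [0.11, 0.31], [0.14, 0.29], [0.15, 0.28], [0.17, 0.27], [0.19, 0.26], [0.21, 0.25], [0.22, 0.23], [0.24, 0.21], [0.26, 0.2], [0.26, 0.17], [0.28, 0.16], [0.29, 0.14], [0.3, 0.12]]
```

Emit:
carry_out:
  moves:
    - {"travel": [0.1, 0, -1.5], "angular": [0, 0, 0], "fingers": -0.3}
    - {"travel": [0.07, -0.04, -1.5], "angular": [0, 0, 0], "fingers": -0.3}
    - {"travel": [0, 0, -1.5], "angular": [0, 0, 0], "fingers": -0.3}
    - {"travel": [0, 0, 0], "angular": [0, 0, 0], "fingers": -0.3}
    - {"travel": [0, 0, 0], "angular": [0, 0, 0], "fingers": -0.3}

```text
time_s: 6.52
tcp_pos: [0.4944, -0.0445, 0.0557]
tcp_rot: [-180.0, -0.0, 91.6]
wrist_force: [-0.7, 0.0, -0.7]
finger_gap: 0.351
```

Emit:
carry_out:
  moves:
    - {"travel": [0, 0.32, 0], "angular": [0, 0, -4], "fingers": -0.3}
    - {"travel": [0.03, 0.32, 0], "angular": [0, 0, -4], "fingers": -0.3}
    - {"travel": [0.04, 0.32, 0], "angular": [0, 0, -4], "fingers": -0.3}
    - {"travel": [0.07, 0.32, 0], "angular": [0, 0, -4], "fingers": -0.3}
    - {"travel": [0.09, 0.3, 0], "angular": [0, 0, -4], "fingers": -0.3}
    - {"travel": [0.11, 0.31, 0], "angular": [0, 0, -4], "fingers": -0.3}
    - {"travel": [0.14, 0.29, 0], "angular": [0, 0, -4], "fingers": -0.3}
    - {"travel": [0.15, 0.28, 0], "angular": [0, 0, -4], "fingers": -0.3}
    - {"travel": [0, 0, 0], "angular": [0, 0, 0], "fingers": -0.3}

```text
time_s: 7.27
tcp_pos: [0.5016, -0.0198, 0.0568]
tcp_rot: [179.9, -0.0, 59.5]
wrist_force: [-0.3, 0.1, -0.1]
finger_gap: 0.353
```

Emit:
carry_out:
  moves:
    - {"travel": [0.17, 0.27, 0], "angular": [0, 0, -4], "fingers": -0.3}
    - {"travel": [0.19, 0.26, 0], "angular": [0, 0, -4], "fingers": -0.3}
    - {"travel": [0.21, 0.25, 0], "angular": [0, 0, -4], "fingers": -0.3}
    - {"travel": [0.22, 0.23, 0], "angular": [0, 0, -4], "fingers": -0.3}
    - {"travel": [0, 0, 0], "angular": [0, 0, 0], "fingers": -0.3}
    - {"travel": [0, 0, 0], "angular": [0, 0, 0], "fingers": -0.3}

```text
time_s: 7.77
tcp_pos: [0.5091, -0.0098, 0.0562]
tcp_rot: [179.9, -0.1, 43.9]
wrist_force: [-0.4, -0.4, 0.3]
finger_gap: 0.347
```

```bash
cat > st.py <<'E'
from h import *
s=readout.observe();p=s["tcp_pos"];d=p[:2]-[.5386,-.0426]
ps=np.degrees(np.arctan2(d[1],d[0]));a=np.radians(ps);F=s["wrist_force"]
print("pos",p.round(4),"yaw",s["tcp_rot"][2].round(1),"r",np.hypot(*d).round(4),"ang",ps.round(1),"yaw-ideal",round(ps-90,1),"gap",s["finger_gap"].round(3))
print("F",F.round(1),"Frad",(F[:2]@[np.cos(a),np.sin(a)]).round(1),"Ftan ccw",(F[:2]@[-np.sin(a),np.cos(a)]).round(1),"t",s["time_s"])
E
python3 st.py;python3 - <<'E'
from h import *
im=get_image("wrist");C=cam("wrist");np.savez("w6.npz",K=C[0],R=C[1],t=C[2]);cv2.imwrite("pics/w6raw.png",im)
# specimen orange centroid -> wheel angle
hs=cv2.cvtColor(im,cv2.COLOR_BGR2HSV)
m=cv2.inRange(hs,(5,120,80),(18,255,255));n,l,st,c=cv2.connectedComponentsWithStats(m)
for i in range(1,n):
    if st[i,4]>30:
        P=onz(C,c[i],.045,True);d=P[:2]-[.5386,-.0426];print(c[i].round(1),st[i,4],P.round(4),np.hypot(*d),"wheel deg",np.degrees(np.arctan2(d[1],d[0]))+16.4-50)
E
```

```text
Traceback (most recent call last):
  File "st.py", line 4, in <module>
    print("pos",p.round(4),"yaw",s["tcp_rot"][2].round(1),"r",np.hypot(*d).round(4),"ang",ps.round(1),"yaw-ideal",round(ps-90,1),"gap",s["finger_gap"].round(3))
                                                                                                                                       ^^^^^^^^^^^^^^^^^^^^^
AttributeError: 'float' object has no attribute 'round'
```

```bash
sed -i 's/s\["finger_gap"\].round(3)/round(s["finger_gap"],3)/' st.py; python3 st.py;python3 - <<'E'
from h import *
im=cv2.imread("pics/w6raw.png")
o=cv2.resize(im[60:360,140:540],(640,480),interpolation=2);cv2.imwrite("pics/w6.png",np.clip(o*1.5,0,255).astype(np.uint8))
C=cam("top");im=get_image("top");cv2.imwrite("pics/top6.png",im)
E
```

```text
pos [ 0.5089 -0.0099  0.056 ] yaw 43.8 r 0.0442 ang 132.2 yaw-ideal 42.2 gap 0.351
F [ 0.2  0.  -0.5] Frad -0.1 Ftan ccw -0.1 t 7.8167
```

View pics/w6.png

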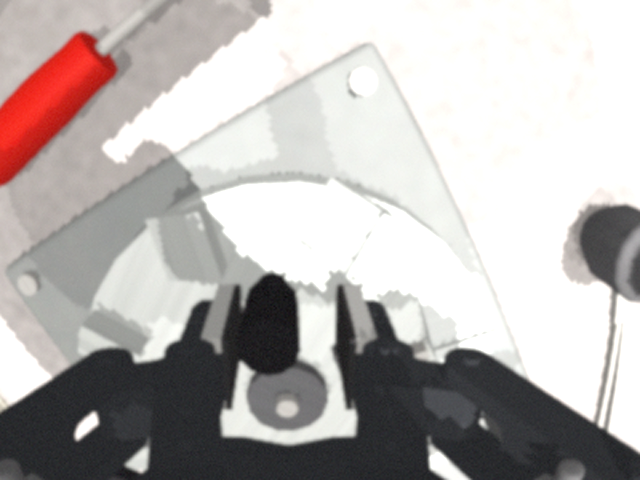

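Knob (270,320) rides on the pushing jaw; wheel about 0.54. On to about 0.2, more slowly.

Emit:
carry_out:
  moves:
    - {"travel": [0.12, 0.11, 0], "angular": [0, 0, -2], "fingers": -0.3}
    - {"travel": [0.12, 0.1, 0], "angular": [0, 0, -2], "fingers": -0.3}
    - {"travel": [0.13, 0.1, 0], "angular": [0, 0, -2], "fingers": -0.3}
    - {"travel": [0.13, 0.1, 0], "angular": [0, 0, -2], "fingers": -0.3}
    - {"travel": [0.13, 0.09, 0], "angular": [0, 0, -2], "fingers": -0.3}
    - {"travel": [0.13, 0.08, 0], "angular": [0, 0, -2], "fingers": -0.3}
    - {"travel": [0.14, 0.08, 0], "angular": [0, 0, -2], "fingers": -0.3}
    - {"travel": [0.14, 0.08, 0], "angular": [0, 0, -2], "fingers": -0.3}
    - {"travel": [0.14, 0.07, 0], "angular": [0, 0, -2], "fingers": -0.3}
    - {"travel": [0, 0, 0], "angular": [0, 0, 0], "fingers": -0.3}
    - {"travel": [0, 0, 0], "angular": [0, 0, 0], "fingers": -0.3}

```text
time_s: 8.78
tcp_pos: [0.5201, -0.0017, 0.0554]
tcp_rot: [-180.0, 0.0, 25.8]
wrist_force: [-0.8, -0.9, 0.9]
finger_gap: 0.349
```

```bash
python3 st.py
```

```text
pos [ 0.5201 -0.0017  0.0554] yaw 25.8 r 0.0449 ang 114.3 yaw-ideal 24.3 gap 0.349
F [-0.8 -0.9  0.9] Frad -0.5 Ftan ccw 1.1 t 8.7833
```

Emit:
carry_out:
  moves:
    - {"travel": [-0.25, -0.1, 0], "angular": [0, 0, 0], "fingers": -0.3}
    - {"travel": [0, 0, 2.5], "angular": [0, 0, 0], "fingers": -0.3}
    - {"travel": [0, 0, 2.5], "angular": [0, 0, 0], "fingers": -0.3}
    - {"travel": [0, 0, 2.5], "angular": [0, 0, 0], "fingers": -0.3}
    - {"travel": [2.4, -1.9, 0], "angular": [0, 0, -7], "fingers": -0.3}
    - {"travel": [2.4, -1.9, 0], "angular": [0, 0, -7], "fingers": -0.3}
    - {"travel": [2.5, -1.9, 0], "angular": [0, 0, -7], "fingers": -0.3}
    - {"travel": [2.5, -1.9, 0], "angular": [0, 0, -7], "fingers": -0.3}
    - {"travel": [2.4, -1.8, 0], "angular": [0, 0, -7], "fingers": -0.3}
    - {"travel": [2.3, -1.7, 0], "angular": [0, 0, -7.1], "fingers": -0.3}
    - {"travel": [0, 0, 0], "angular": [0, 0, 0], "fingers": -0.3}
    - {"travel": [0, 0, 0], "angular": [0, 0, 0], "fingers": -0.3}

```text
time_s: 9.78
tcp_pos: [0.663, -0.1146, 0.1293]
tcp_rot: [-180.0, 0.0, -16.4]
wrist_force: [-0.2, 0.4, -0.9]
finger_gap: 0.353
```

```bash
cat > see.py <<'E'
from h import *
import sys
C=cam("wrist");im=get_image("wrist");np.savez(f"{sys.argv[1]}.npz",K=C[0],R=C[1],t=C[2]);cv2.imwrite(f"pics/{sys.argv[1]}raw.png",im)
hs=cv2.cvtColor(im,cv2.COLOR_BGR2HSV)
m=cv2.inRange(hs,(5,120,80),(18,255,255));n,l,st,c=cv2.connectedComponentsWithStats(m)
for i in range(1,n):
    if st[i,4]>30:
        P=onz(C,c[i],.047,True);d=P[:2]-[.5386,-.0426];print(c[i].round(1),st[i,4],P.round(4),np.hypot(*d),"wheel deg",np.degrees(np.arctan2(d[1],d[0]))+16.4-50)
o=cv2.resize(im[40:340,120:520],(800,600),interpolation=2);cv2.imwrite(f"pics/{sys.argv[1]}.png",np.clip(o*1.4,0,255).astype(np.uint8))
E
python3 st.py; python3 see.py w7
```

```text
pos [ 0.663  -0.1146  0.1293] yaw -16.4 r 0.1437 ang -30.1 yaw-ideal -120.1 gap 0.353
F [-0.2  0.4 -0.9] Frad -0.4 Ftan ccw 0.2 t 9.7833
[164.2 126.1] 360 [ 0.5638 -0.0177  0.047 ] 0.03539094680227617 wheel deg 11.006486103915819
[334.7 308.1] 624 [ 0.6489 -0.2105  0.047 ] 0.2009134437971834 wheel deg -90.30807063301677
```

View pics/w7.png

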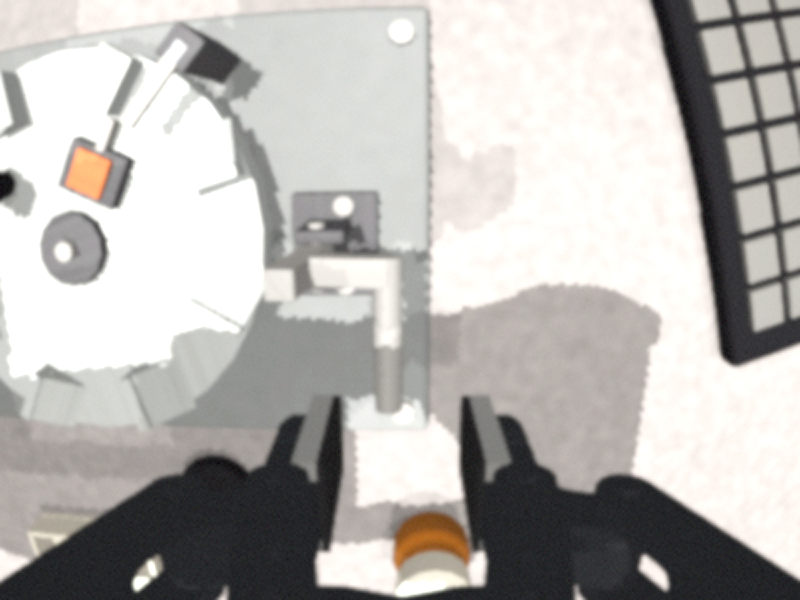

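Wheel measured 0.19–0.22 rad, i.e. 11–12.5 mm short; rod (388,350) is still laid back. Now I'll cage it more closely and let the pawl down gently.

Emit:
carry_out:
  moves:
    - {"travel": [-0.2, 0.05, -2.5], "angular": [0, 0, 0], "fingers": -0.3}
    - {"travel": [-0.2, 0.05, -2.5], "angular": [0, 0, 0], "fingers": -0.3}
    - {"travel": [0, 0, -2.2], "angular": [0, 0, 0], "fingers": -0.3}
    - {"travel": [0, 0, 0], "angular": [0, 0, 0], "fingers": -0.55}
    - {"travel": [0, 0, 0], "angular": [0, 0, 0], "fingers": -0.55}
    - {"travel": [0, 0, 0], "angular": [0, 0, 0], "fingers": -0.55}

```text
time_s: 10.33
tcp_pos: [0.6594, -0.1123, 0.0601]
tcp_rot: [-180.0, -0.1, -16.4]
wrist_force: [0.5, -0.1, 0.2]
finger_gap: 0.226
```

Emit:
carry_out:
  moves:
    - {"travel": [-0.38, 0.11, 0], "angular": [0, 0, 0], "fingers": -0.55}
    - {"travel": [-0.38, 0.11, 0], "angular": [0, 0, 0], "fingers": -0.55}
    - {"travel": [-0.38, 0.11, 0], "angular": [0, 0, 0], "fingers": -0.55}
    - {"travel": [-0.38, 0.11, 0], "angular": [0, 0, 0], "fingers": -0.55}
    - {"travel": [-0.38, 0.11, 0], "angular": [0, 0, 0], "fingers": -0.55}
    - {"travel": [-0.38, 0.11, 0], "angular": [0, 0, 0], "fingers": -0.55}
    - {"travel": [-0.38, 0.11, 0], "angular": [0, 0, 0], "fingers": -0.55}
    - {"travel": [-0.38, 0.11, 0], "angular": [0, 0, 0], "fingers": -0.55}
    - {"travel": [-0.38, 0.11, 0], "angular": [0, 0, 0], "fingers": -0.55}
    - {"travel": [-0.38, 0.11, 0], "angular": [0, 0, 0], "fingers": -0.55}
    - {"travel": [0, 0, 0], "angular": [0, 0, 0], "fingers": -0.55}

```text
time_s: 11.25
tcp_pos: [0.6199, -0.1013, 0.0582]
tcp_rot: [180.0, 0.1, -16.4]
wrist_force: [0.6, 0.1, -0.2]
finger_gap: 0.228
```

```bash
python3 st.py
```

```text
pos [ 0.6199 -0.1013  0.0582] yaw -16.4 r 0.1003 ang -35.8 yaw-ideal -125.8 gap 0.228
F [ 0.6  0.1 -0.2] Frad 0.4 Ftan ccw 0.4 t 11.25
```

Emit:
carry_out:
  moves:
    - {"travel": [-0.19, 0.055, 0], "angular": [0, 0, 0], "fingers": -0.55}
    - {"travel": [-0.19, 0.055, 0], "angular": [0, 0, 0], "fingers": -0.55}
    - {"travel": [-0.19, 0.055, 0], "angular": [0, 0, 0], "fingers": -0.55}
    - {"travel": [-0.19, 0.055, 0], "angular": [0, 0, 0], "fingers": -0.55}
    - {"travel": [-0.19, 0.055, 0], "angular": [0, 0, 0], "fingers": -0.55}
    - {"travel": [-0.19, 0.055, 0], "angular": [0, 0, 0], "fingers": -0.55}
    - {"travel": [0, 0, 0], "angular": [0, 0, 0], "fingers": -0.55}
    - {"travel": [0, 0, 0], "angular": [0, 0, 0], "fingers": -0.55}

```text
time_s: 11.92
tcp_pos: [0.6094, -0.0983, 0.0584]
tcp_rot: [180.0, -0.0, -16.4]
wrist_force: [-0.8, -0.7, -0.8]
finger_gap: 0.228
```

```bash
python3 st.py; python3 see.py w8
```

```text
pos [ 0.6094 -0.0983  0.0584] yaw -16.4 r 0.0901 ang -38.2 yaw-ideal -128.2 gap 0.228
F [-0.8 -0.7 -0.8] Frad -0.2 Ftan ccw -1.0 t 11.9167
[192.8 128.7] 862 [ 0.5641 -0.0178  0.047 ] 0.03553851402604647 wheel deg 10.553780823016417
[413.4 354.2] 38 [ 0.6484 -0.2021  0.047 ] 0.19368988915963992 wheel deg -89.05930216054225
```

View pics/w8.png

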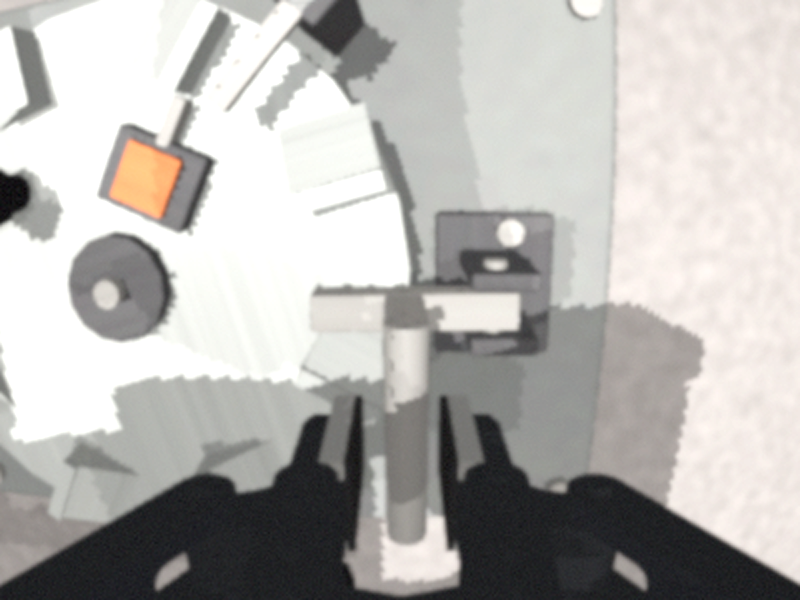

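Pawl is down level in the notch and the rod (407,430) hangs free between the jaws. The wheel is still at ~0.2. Back to the knob.

Emit:
carry_out:
  moves:
    - {"travel": [0, 0, 2.3], "angular": [0, 0, 0], "fingers": -0.55}
    - {"travel": [0, 0, 2.3], "angular": [0, 0, 0], "fingers": -0.3}
    - {"travel": [0, 0, 2.3], "angular": [0, 0, 0], "fingers": -0.3}
    - {"travel": [-1.35, 1.36, 0], "angular": [0, 0, 6.7], "fingers": -0.3}
    - {"travel": [-1.35, 1.36, 0], "angular": [0, 0, 6.7], "fingers": -0.3}
    - {"travel": [-1.35, 1.36, 0], "angular": [0, 0, 6.7], "fingers": -0.3}
    - {"travel": [-1.35, 1.36, 0], "angular": [0, 0, 6.7], "fingers": -0.3}
    - {"travel": [-1.35, 1.36, 0], "angular": [0, 0, 6.7], "fingers": -0.3}
    - {"travel": [-1.35, 1.36, 0], "angular": [0, 0, 6.7], "fingers": -0.3}
    - {"travel": [-1.35, 1.36, 0], "angular": [0, 0, 6.7], "fingers": -0.3}
    - {"travel": [0, 0, -2.5], "angular": [0, 0, 0], "fingers": -0.3}
    - {"travel": [0, 0, 0], "angular": [0, 0, 0], "fingers": -0.3}

```text
time_s: 12.97
tcp_pos: [0.5127, -0.0022, 0.1]
tcp_rot: [-179.8, 0.2, 30.5]
wrist_force: [-1.2, 0.1, -0.1]
finger_gap: 0.353
```

```bash
python3 st.py; python3 - <<'E'
from h import *
p=readout.observe()["tcp_pos"];C=cam("wrist");im=get_image("wrist")
g=im.max(axis=2)
# dark blob of knob near TCP column, between jaws
u,v=proj(C,[p[0],p[1],.08],True);print("tcp@knob top px",u,v,"mm/px~",1/(proj(C,[p[0]+.001*np.cos(np.radians(31)),p[1]+.001*np.sin(np.radians(31)),.08],True)-[u,v])[0])
for r in range(int(v)-30,int(v)+12,6): print(r,''.join('#' if x<45 else '.' for x in g[r,int(u)-45:int(u)+46]))
E
```

```text
pos [ 0.5127 -0.0022  0.1   ] yaw 30.5 r 0.048 ang 122.7 yaw-ideal 32.7 gap 0.353
F [-1.2  0.1 -0.1] Frad 0.8 Ftan ccw 1.0 t 12.9667
tcp@knob top px 318.9529808491494 237.35070943095164 mm/px~ 0.5737132930609669
207 ...........................................................................................
213 .................................................#.........................................
219 .......................................###################.................................
225 .....................................#######################...............................
231 ....................................#########################..............................
237 ...................................##########################..............................
243 .............###...................###########################.................###.........
```

Knob sits 1.7 mm off the jaw centre, which is fine. Lower and approach slowly.

Emit:
carry_out:
  moves:
    - {"travel": [0, 0, -1.5], "angular": [0, 0, 0], "fingers": -0.3}
    - {"travel": [0, 0, -1.5], "angular": [0, 0, 0], "fingers": -0.3}
    - {"travel": [0, 0, -1.5], "angular": [0, 0, 0], "fingers": -0.3}
    - {"travel": [0, 0, 0], "angular": [0, 0, 0], "fingers": -0.3}
    - {"travel": [0.17, 0.1, 0], "angular": [0, 0, -2], "fingers": -0.3}
    - {"travel": [0.17, 0.1, 0], "angular": [0, 0, -2], "fingers": -0.3}
    - {"travel": [0.18, 0.09, 0], "angular": [0, 0, -2], "fingers": -0.3}
    - {"travel": [0.09, 0.04, 0], "angular": [0, 0, -1], "fingers": -0.3}
    - {"travel": [0.09, 0.04, 0], "angular": [0, 0, -1], "fingers": -0.3}
    - {"travel": [0, 0, 0], "angular": [0, 0, 0], "fingers": -0.3}

```text
time_s: 13.85
tcp_pos: [0.5225, 0.0003, 0.0581]
tcp_rot: [180.0, -0.1, 22.4]
wrist_force: [-0.5, -0.3, 0.9]
finger_gap: 0.347
```

```bash
python3 st.py
```

```text
pos [5.225e-01 3.000e-04 5.810e-02] yaw 22.4 r 0.0458 ang 110.6 yaw-ideal 20.6 gap 0.347
F [-0.5 -0.3  0.9] Frad -0.0 Ftan ccw 0.6 t 13.85
```

Emit:
carry_out:
  moves:
    - {"travel": [0.05, 0.02, 0], "angular": [0, 0, -0.6], "fingers": -0.3}
    - {"travel": [0.05, 0.02, 0], "angular": [0, 0, -0.6], "fingers": -0.3}
    - {"travel": [0.05, 0.02, 0], "angular": [0, 0, -0.6], "fingers": -0.3}
    - {"travel": [0, 0, 0], "angular": [0, 0, 0], "fingers": -0.3}

```text
time_s: 14.18
tcp_pos: [0.5235, 0.0012, 0.0574]
tcp_rot: [180.0, -0.0, 20.6]
wrist_force: [-1.1, -0.6, 0.9]
finger_gap: 0.349
```

Emit:
carry_out:
  moves:
    - {"travel": [0.05, 0.02, 0], "angular": [0, 0, -0.6], "fingers": -0.3}
    - {"travel": [0.05, 0.015, 0], "angular": [0, 0, -0.6], "fingers": -0.3}
    - {"travel": [0.05, 0.015, 0], "angular": [0, 0, -0.6], "fingers": -0.3}
    - {"travel": [0, 0, 0], "angular": [0, 0, 0], "fingers": -0.3}

```text
time_s: 14.52
tcp_pos: [0.525, 0.0017, 0.0573]
tcp_rot: [-180.0, -0.0, 18.8]
wrist_force: [-1.9, -0.2, 1.1]
finger_gap: 0.353
```

```bash
python3 st.py
```

```text
pos [0.525  0.0017 0.0573] yaw 18.8 r 0.0464 ang 107.1 yaw-ideal 17.1 gap 0.353
F [-1.9 -0.2  1.1] Frad 0.3 Ftan ccw 1.9 t 14.5167
```

Emit:
carry_out:
  moves:
    - {"travel": [0.05, 0.015, 0], "angular": [0, 0, -0.6], "fingers": -0.3}
    - {"travel": [0.05, 0.015, 0], "angular": [0, 0, -0.6], "fingers": -0.3}
    - {"travel": [0.05, 0.015, 0], "angular": [0, 0, -0.6], "fingers": -0.3}
    - {"travel": [0, 0, 0], "angular": [0, 0, 0], "fingers": -0.3}

```text
time_s: 14.85
tcp_pos: [0.5265, 0.0022, 0.0573]
tcp_rot: [-180.0, -0.0, 17.0]
wrist_force: [-2.3, -0.6, 0.6]
finger_gap: 0.346
```

Emit:
carry_out:
  moves:
    - {"travel": [0.05, 0.01, 0], "angular": [0, 0, -0.6], "fingers": -0.3}
    - {"travel": [0.05, 0.01, 0], "angular": [0, 0, -0.6], "fingers": -0.3}
    - {"travel": [0.05, 0.01, 0], "angular": [0, 0, -0.6], "fingers": -0.3}
    - {"travel": [0, 0, 0], "angular": [0, 0, 0], "fingers": -0.3}

```text
time_s: 15.18
tcp_pos: [0.528, 0.0024, 0.0573]
tcp_rot: [-180.0, -0.0, 15.2]
wrist_force: [-1.9, -0.1, 1.1]
finger_gap: 0.351
```

```bash
python3 st.py
```

```text
pos [0.528  0.0024 0.0573] yaw 15.2 r 0.0463 ang 103.2 yaw-ideal 13.2 gap 0.351
F [-1.9 -0.1  1.1] Frad 0.3 Ftan ccw 1.8 t 15.1833
```

Emit:
carry_out:
  moves:
    - {"travel": [0.05, 0.01, 0], "angular": [0, 0, -0.6], "fingers": -0.3}
    - {"travel": [0.05, 0.01, 0], "angular": [0, 0, -0.6], "fingers": -0.3}
    - {"travel": [0.05, 0.01, 0], "angular": [0, 0, -0.6], "fingers": -0.3}
    - {"travel": [0, 0, 0], "angular": [0, 0, 0], "fingers": -0.3}

```text
time_s: 15.52
tcp_pos: [0.5295, 0.0027, 0.0573]
tcp_rot: [-180.0, -0.0, 13.4]
wrist_force: [-0.9, -0.9, 0.4]
finger_gap: 0.353
```

Emit:
carry_out:
  moves:
    - {"travel": [0.05, 0.01, 0], "angular": [0, 0, -0.6], "fingers": -0.3}
    - {"travel": [0.05, 0.01, 0], "angular": [0, 0, -0.6], "fingers": -0.3}
    - {"travel": [0, 0, 0], "angular": [0, 0, 0], "fingers": -0.3}

```text
time_s: 15.77
tcp_pos: [0.5305, 0.0029, 0.0573]
tcp_rot: [180.0, -0.0, 12.2]
wrist_force: [-1.3, 0.9, 0.3]
finger_gap: 0.351
```

Emit:
carry_out:
  moves:
    - {"travel": [0.05, 0.005, 0], "angular": [0, 0, -0.6], "fingers": -0.3}
    - {"travel": [0.05, 0.005, 0], "angular": [0, 0, -0.6], "fingers": -0.3}
    - {"travel": [0, 0, 0], "angular": [0, 0, 0], "fingers": -0.3}

```text
time_s: 16.02
tcp_pos: [0.5315, 0.003, 0.0573]
tcp_rot: [-180.0, -0.0, 11.0]
wrist_force: [-2.0, -0.3, 0.6]
finger_gap: 0.352
```

Emit:
carry_out:
  moves:
    - {"travel": [0.05, 0.005, 0], "angular": [0, 0, -0.6], "fingers": -0.3}
    - {"travel": [0.05, 0.005, 0], "angular": [0, 0, -0.6], "fingers": -0.3}
    - {"travel": [0, 0, 0], "angular": [0, 0, 0], "fingers": -0.3}

```text
time_s: 16.27
tcp_pos: [0.5325, 0.0031, 0.0573]
tcp_rot: [-180.0, -0.0, 9.8]
wrist_force: [-2.1, 1.0, 1.6]
finger_gap: 0.349
```

Emit:
carry_out:
  moves:
    - {"travel": [0.05, 0.005, 0], "angular": [0, 0, -0.6], "fingers": -0.3}
    - {"travel": [0, 0, 0], "angular": [0, 0, 0], "fingers": -0.3}

```text
time_s: 16.43
tcp_pos: [0.533, 0.0032, 0.0573]
tcp_rot: [-180.0, -0.0, 9.2]
wrist_force: [-2.8, 0.1, 0.7]
finger_gap: 0.347
```

Emit:
carry_out:
  moves:
    - {"travel": [0.05, 0.005, 0], "angular": [0, 0, -0.6], "fingers": -0.3}
    - {"travel": [0, 0, 0], "angular": [0, 0, 0], "fingers": -0.3}

```text
time_s: 16.6
tcp_pos: [0.5335, 0.0032, 0.0573]
tcp_rot: [-180.0, -0.0, 8.6]
wrist_force: [-1.8, 0.3, 0.8]
finger_gap: 0.35
```

Emit:
carry_out:
  moves:
    - {"travel": [0.05, 0.005, 0], "angular": [0, 0, -0.6], "fingers": -0.3}
    - {"travel": [0, 0, 0], "angular": [0, 0, 0], "fingers": -0.3}

```text
time_s: 16.77
tcp_pos: [0.534, 0.0033, 0.0573]
tcp_rot: [180.0, -0.0, 8.0]
wrist_force: [-2.5, -0.1, 0.4]
finger_gap: 0.352
```

Emit:
carry_out:
  moves:
    - {"travel": [0.03, 0.003, 0], "angular": [0, 0, -0.4], "fingers": -0.3}
    - {"travel": [0, 0, 0], "angular": [0, 0, 0], "fingers": -0.3}

```text
time_s: 16.93
tcp_pos: [0.5343, 0.0033, 0.0573]
tcp_rot: [-180.0, -0.0, 7.6]
wrist_force: [-1.4, 0.4, 1.5]
finger_gap: 0.349
```

Emit:
carry_out:
  moves:
    - {"travel": [0.03, 0.003, 0], "angular": [0, 0, -0.4], "fingers": -0.3}
    - {"travel": [0, 0, 0], "angular": [0, 0, 0], "fingers": -0.3}

```text
time_s: 17.1
tcp_pos: [0.5346, 0.0033, 0.0573]
tcp_rot: [-180.0, -0.0, 7.2]
wrist_force: [-2.3, 0.8, 1.0]
finger_gap: 0.35
```

Emit:
carry_out:
  moves:
    - {"travel": [0.03, 0.003, 0], "angular": [0, 0, -0.4], "fingers": -0.3}
    - {"travel": [0, 0, 0], "angular": [0, 0, 0], "fingers": -0.3}

```text
time_s: 17.27
tcp_pos: [0.5348, 0.0033, 0.0573]
tcp_rot: [-180.0, 0.0, 6.8]
wrist_force: [-1.8, -0.3, 1.0]
finger_gap: 0.349
```

Emit:
carry_out:
  moves:
    - {"travel": [0.03, 0.002, 0], "angular": [0, 0, -0.4], "fingers": -0.3}
    - {"travel": [0, 0, 0], "angular": [0, 0, 0], "fingers": -0.3}

```text
time_s: 17.43
tcp_pos: [0.5349, 0.0034, 0.0573]
tcp_rot: [-180.0, 0.0, 6.4]
wrist_force: [-3.9, -0.0, 1.6]
finger_gap: 0.355
```

Force rises and the tool lags: contact begins. Smaller steps from here.

Emit:
carry_out:
  moves:
    - {"travel": [0.02, 0, 0], "angular": [0, 0, 0], "fingers": -0.3}
    - {"travel": [0, 0, 0], "angular": [0, 0, 0], "fingers": -0.3}

```text
time_s: 17.6
tcp_pos: [0.5349, 0.0033, 0.0573]
tcp_rot: [-180.0, 0.0, 6.5]
wrist_force: [-4.2, -0.9, 2.3]
finger_gap: 0.351
```

Emit:
carry_out:
  moves:
    - {"travel": [0.02, 0, 0], "angular": [0, 0, 0], "fingers": -0.3}
    - {"travel": [0, 0, 0], "angular": [0, 0, 0], "fingers": -0.3}

```text
time_s: 17.77
tcp_pos: [0.535, 0.0034, 0.0573]
tcp_rot: [-180.0, 0.1, 6.5]
wrist_force: [-5.8, -0.3, 3.4]
finger_gap: 0.353
```

Emit:
carry_out:
  moves:
    - {"travel": [0.02, 0, 0], "angular": [0, 0, 0], "fingers": -0.3}
    - {"travel": [0, 0, 0], "angular": [0, 0, 0], "fingers": -0.3}

```text
time_s: 17.93
tcp_pos: [0.535, 0.0034, 0.0572]
tcp_rot: [-180.0, 0.1, 6.5]
wrist_force: [-6.2, -1.3, 3.2]
finger_gap: 0.349
```

Emit:
carry_out:
  moves:
    - {"travel": [0.03, 0, 0], "angular": [0, 0, 0], "fingers": -0.3}
    - {"travel": [0.03, 0, 0], "angular": [0, 0, 0], "fingers": -0.3}
    - {"travel": [0, 0, 0], "angular": [0, 0, 0], "fingers": -0.3}

```text
time_s: 18.18
tcp_pos: [0.5351, 0.0034, 0.0572]
tcp_rot: [-180.0, 0.2, 6.5]
wrist_force: [-7.3, -0.4, 4.6]
finger_gap: 0.349
```

Emit:
carry_out:
  moves:
    - {"travel": [0.03, 0, 0], "angular": [0, 0, 0], "fingers": -0.3}
    - {"travel": [0.02, 0, 0], "angular": [0, 0, 0], "fingers": -0.3}
    - {"travel": [0, 0, 0], "angular": [0, 0, 0], "fingers": -0.3}

```text
time_s: 18.43
tcp_pos: [0.5351, 0.0034, 0.0572]
tcp_rot: [-180.0, 0.2, 6.5]
wrist_force: [-8.6, -0.3, 6.2]
finger_gap: 0.347
```

Emit:
carry_out:
  moves:
    - {"travel": [0.03, 0, 0], "angular": [0, 0, 0], "fingers": -0.3}
    - {"travel": [0.03, 0, 0], "angular": [0, 0, 0], "fingers": -0.3}
    - {"travel": [0.03, 0, 0], "angular": [0, 0, 0], "fingers": -0.3}
    - {"travel": [0, 0, 0], "angular": [0, 0, 0], "fingers": -0.3}

```text
time_s: 18.77
tcp_pos: [0.5353, 0.0034, 0.0571]
tcp_rot: [-180.0, 0.3, 6.5]
wrist_force: [-11.4, -1.0, 6.6]
finger_gap: 0.354
```

Emit:
carry_out:
  moves:
    - {"travel": [0.03, 0, 0], "angular": [0, 0, 0], "fingers": -0.3}
    - {"travel": [0.03, 0, 0], "angular": [0, 0, 0], "fingers": -0.3}
    - {"travel": [0, 0, 0], "angular": [0, 0, 0], "fingers": -0.3}

```text
time_s: 19.02
tcp_pos: [0.5353, 0.0035, 0.0571]
tcp_rot: [-179.9, 0.4, 6.5]
wrist_force: [-13.2, -2.0, 9.5]
finger_gap: 0.348
```

```bash
python3 st.py
```

```text
pos [0.5353 0.0035 0.0571] yaw 6.5 r 0.0462 ang 94.1 yaw-ideal 4.1 gap 0.348
F [-13.2  -2.    9.5] Frad -1.1 Ftan ccw 13.3 t 19.0167
```

13 N tangential, within the window. I'll hold briefly, then back off gently.

Emit:
carry_out:
  moves:
    - {"travel": [0, 0, 0], "angular": [0, 0, 0], "fingers": -0.3}
    - {"travel": [0, 0, 0], "angular": [0, 0, 0], "fingers": -0.3}
    - {"travel": [0, 0, 0], "angular": [0, 0, 0], "fingers": -0.3}
    - {"travel": [0, 0, 0], "angular": [0, 0, 0], "fingers": -0.3}
    - {"travel": [0, 0, 0], "angular": [0, 0, 0], "fingers": -0.3}
    - {"travel": [0, 0, 0], "angular": [0, 0, 0], "fingers": -0.3}

```text
time_s: 19.52
tcp_pos: [0.5353, 0.0035, 0.0571]
tcp_rot: [-179.9, 0.4, 6.5]
wrist_force: [-12.8, -0.3, 9.1]
finger_gap: 0.354
```

Emit:
carry_out:
  moves:
    - {"travel": [-0.1, 0, 0], "angular": [0, 0, 0], "fingers": -0.3}
    - {"travel": [-0.1, 0, 0], "angular": [0, 0, 0], "fingers": -0.3}
    - {"travel": [-0.1, 0, 0], "angular": [0, 0, 0], "fingers": -0.3}
    - {"travel": [-0.1, 0, 0], "angular": [0, 0, 0], "fingers": -0.3}
    - {"travel": [-0.1, -0.02, 0], "angular": [0, 0, 0], "fingers": -0.3}
    - {"travel": [-0.1, -0.02, 0], "angular": [0, 0, 0], "fingers": -0.3}
    - {"travel": [0, 0, 0], "angular": [0, 0, 0], "fingers": -0.3}

```text
time_s: 20.1
tcp_pos: [0.5328, 0.0029, 0.0575]
tcp_rot: [180.0, -0.1, 6.4]
wrist_force: [-0.6, 0.5, 0.6]
finger_gap: 0.353
```

```bash
python3 st.py
```

```text
pos [0.5328 0.0029 0.0575] yaw 6.4 r 0.0459 ang 97.2 yaw-ideal 7.2 gap 0.353
F [-0.6  0.5  0.6] Frad 0.6 Ftan ccw 0.6 t 20.1
```

Free of the knob. I'll lift and take a last look.

Emit:
carry_out:
  moves:
    - {"travel": [0, 0, 2], "angular": [0, 0, 0], "fingers": -0.3}
    - {"travel": [0, 0, 2.5], "angular": [0, 0, 0], "fingers": -0.3}
    - {"travel": [0, 0, 3], "angular": [0, 0, 0], "fingers": -0.3}
    - {"travel": [1.8, -3.0, 0.5], "angular": [0, 0, -5.7], "fingers": -0.3}
    - {"travel": [1.8, -3.0, 0.5], "angular": [0, 0, -5.7], "fingers": -0.3}
    - {"travel": [1.8, -3.0, 0.5], "angular": [0, 0, -5.7], "fingers": -0.3}
    - {"travel": [1.0, -2.5, 0], "angular": [0, 0, -5.7], "fingers": -0.3}
    - {"travel": [0, 0, 0], "angular": [0, 0, 0], "fingers": -0.3}
    - {"travel": [0, 0, 0], "angular": [0, 0, 0], "fingers": -0.3}

```text
time_s: 20.85
tcp_pos: [0.5966, -0.1134, 0.1469]
tcp_rot: [-180.0, -0.0, -16.4]
wrist_force: [0.4, 0.2, -0.3]
finger_gap: 0.345
```

```bash
python3 st.py; python3 see.py w9
```

```text
pos [ 0.5966 -0.1134  0.1469] yaw -16.4 r 0.0915 ang -50.6 yaw-ideal -140.6 gap 0.345
F [ 0.4  0.2 -0.3] Frad 0.1 Ftan ccw 0.4 t 20.85
[256.5 105.9] 402 [ 0.5708 -0.0264  0.047 ] 0.03605527687472004 wheel deg -6.889108510590191
[402.8 279.4] 92 [ 0.6492 -0.2105  0.047 ] 0.20105528738155423 wheel deg -90.21180996706313
```

View pics/w9.png

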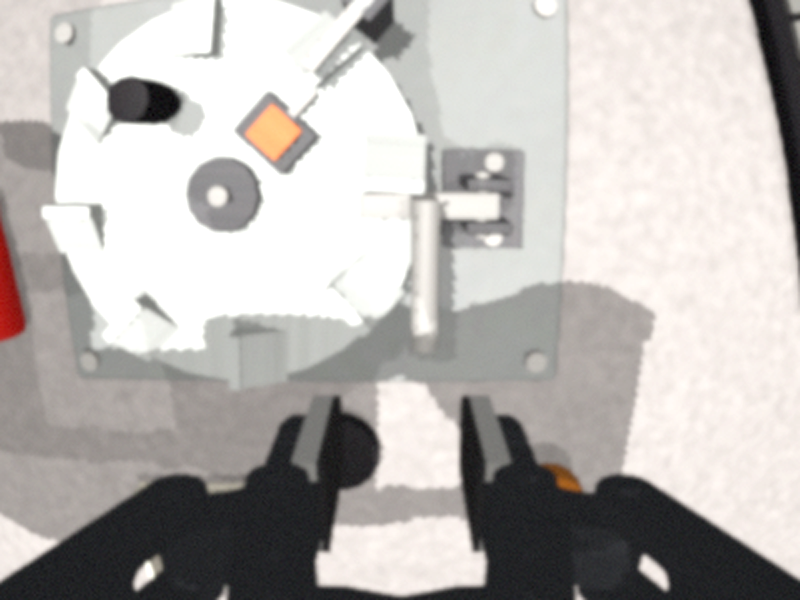

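The last view shows the pawl level in its notch (405,205). The tooth's upright face (395,190) is against its +y side and the bystanders are in place.

```bash
python3 -c "
from station import robot
print(robot.job_done())"
```

```text
the job is handed in; nothing more can be done
None
```

The wheel is indexed back, with the tooth left bearing on the pawl in the pointer's notch. The job was handed in at about 21 s of the 72 s allowed, and the station reported no verdict.

- **Pawl back:** I put the open jaws round the lifting rod and laid the pawl back on its stop. It stayed there untouched.
- **Wheel back:** I turned the wheel by the knob to about 0.19–0.22 rad, so the index bar was some 11–12.5 mm short of the pointer.
- **Pawl down:** I let the pawl down with the rod guided between the jaws. It came to rest level in the notch, off the jaws.
- **Bearing:** I eased the knob on back against about 2 N of friction until contact. I then pressed to about 13 N at the knob for half a second, backed off and lifted clear.

**Last checks**
- Before handing in, the force readings were near zero and the gripper was clear of everything.
- The last image shows the tooth's upright face against the pawl. The bystanders in view look undisturbed.
- The wheel stands at about -0.12 rad by camera, at the lower edge of the stated bearing range. The arm's position put contact at about -0.11 to -0.12.
- While pressing, the wrist also read up to about 9.5 N vertically, which I took to be pad friction on the knob. It vanished when I backed off.
- The triangulated heights of low points came out 5–12 mm too low. I relied instead on the rod and knob measurements and on close-up checks.

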